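Set the outdoor-light timer dial to its orange marker

TASK

Lift the clear dust cover off the outdoor-light controller by its blue knob and set it down gently, flat and right way up, in the empty white tray pulled out of the drawer unit. Then turn the black dial clockwise (it needs a long turn, so let go and take it again) until its white pointer lines up with the orange marker, and let go. Do not bump the light sensor mast that stands beside the dial, and leave everything else on the shelf where it is.

Things in the scene. Friction and masses are not known exactly. Their poses are not given: they have to be found in the camera images.
- controller: dark green box fixed to the shelf, 210 x 170 x 50 high; origin on the shelf right under the dial's axis (the box reaches from x -90 to +120 and y -85 to +85 of its own frame); its +x points to the mast side; the place and yaw vary, and it may stand on the left or the right
- dial (a joint): angle of the dial in rad, 0 to 4.9 between its stops, growing as the dial is turned clockwise seen from above; the pointer's direction, as an angle anticlockwise from the controller's +x, is 2.45 minus this value. It turns stiffly and stays where it is left
- dial_grip (a point): on the dial's axis, 84 above the shelf: height at which to hold the dial's grip. The dial has a grey skirt disc of 100 diameter (top 61 above the shelf) and on it a round black fluted grip, 56 diameter, 61 to 101 above the shelf
- dial_tip (a point): end of the white pointer line, on the rim of the skirt, 50 from the axis, 61 above the shelf
- index_mark (a point): inner end of the fixed orange marker (a 10 x 10 x 6 block on the controller's top just outside the dial's skirt), given 50 from the axis where the pointer tip must come; 56 above the shelf
- mast: fixed light sensor mast beside the dial, a grey post of 16 diameter with a 20 wide white cap, top 180 above the shelf; its axis lies 100 from the dial's axis in the direction of the controller's +x; this frame coincides with the controller's; it blocks a wide gripper body from some yaws at the dial
- mast_top (a point): top of the mast, on its axis, 180 above the shelf
- lid: clear plastic dust cover over the dial, a loose upside-down cup of 150 diameter and 64 high, wall 3, open below, standing on the controller's top (50 above the shelf); blue knob on top, round, 30 diameter, 34 high, in the middle (33 across at its top end); 140 g; origin at the centre of its open underside, z up
- lid_knob (a point): on the axis of the cover's knob, 82 above the cover's underside: where to hold it
- unit: drawer unit of clear polypropylene fixed to the shelf, with its bottom tray pulled out towards -x and locked there; origin on the shelf under the tray's centre; tray 200 x 200 x 32 high outside, walls and floor 5 thick (190 x 190 inside); the cabinet (x +105 to +305, y -115 to +115, 170 high) stands behind the tray
- tray_floor (a point): centre of the tray's inner floor, 5 above the shelf, axes as the unit's
- bulb_a: LED bulb in pale plastic standing on its metal cap, 105 tall, 60 widest (at height 75), 27 at the foot; origin at the foot; bystander, tips easily
- bulb_b: LED bulb in pale plastic standing on its metal cap, 105 tall, 60 widest (at height 75), 27 at the foot; origin at the foot; bystander, tips easily
- bulb_c: LED bulb in pale plastic standing on its metal cap, 105 tall, 60 widest (at height 75), 27 at the foot; origin at the foot; bystander, tips easily
- headlamp: yellow rubberised headlamp body, 50 x 72 x 44 high, with a 12 long lens to -x; origin at the centre of its underside; bystander
- bowl: blue ceramic bowl of screw caps, 104 diameter, 42 high, on top of the cabinet; origin at the centre of its underside; bystander
Mind the look-alikes: they are no part of the job. What is shaped like the lid but purple is not meant.

How it is judged (in metres and radians):
On the way, in this order (a step that is already met when the one before it is completed fails the run):
1. the cover stands flat in the tray, released (x of lid in the frame of tray_floor between -0.024 and 0.024 m and y of lid in the frame of tray_floor between -0.024 and 0.024 m and z of lid in the frame of tray_floor below 0.006 m and angle between lid's own z axis and vertical below 0.06 rad and linear speed of lid below 0.02 m/s and contact force between lid and the fingers below 0.2 N), for 0.2 s.
2. the pointer is on the orange marker (horizontal distance between dial_tip and index_mark below 0.006 m), for 0.2 s.
At the end, for the whole second after the job is handed in: The pointer tip is within 6 mm (about 7 degrees) of the orange marker's inner end with the dial at rest and released, and the cover stands upright, flat (within 0.06 rad) and still on the tray's floor inside its walls, released (all of step 1 and horizontal distance between dial_tip and index_mark below 0.006 m and velocity of joint dial between -0.05 and 0.05 rad/s); the robot touches nothing.
It fails at once if a bulb, the headlamp or the bowl is pushed more than 30 mm or knocked over (distance of any of bulb_a, bulb_b, bulb_c, headlamp, bowl from where it was at the start of the episode above 0.03 m or angle between any of bulb_a, bulb_b, bulb_c, headlamp, bowl's own z axis and vertical above 0.5 rad).
It fails at once if the sensor mast is bumped (more than 4 N) (contact force between mast and anything else above 4 N).
It fails at once if the cover is dropped (faster than 0.6 m/s near the tray's floor) (z of lid in the frame of tray_floor below 0.05 m and horizontal distance between lid and tray_floor below 0.1 m and linear speed of lid above 0.6 m/s).
It fails at once if the cover is tipped over (angle between lid's own z axis and vertical above 0.7 rad).
It also fails if it takes over 64 s, if anything falls off the work surface, if the arm or the gripper's body presses on something with over 40 N, if the wrist force passes 120 N, or if a joint passes its speed limit or range.

ROBOT

A 6-joint arm with a two-finger parallel gripper is mounted at the origin on the work surface. World frame = base frame: x ahead of the robot, y to its left, z up, the work surface at z = 0. Lengths are in mm, angles in rad, forces in N, time in s.
With the tool pointing down it reaches from about 350 to 875 mm from the base axis. Payload 4.2 kg.
Tool frame: the origin (TCP) lies at the very end of the fingers, on their centre line; the grasp point (between the pads) lies 19 mm behind it; z points along the fingers, y is the line along which they close (so a half turn about z gives the same grasp; the last joint's range is limited). The gripper opens to 85 mm and grips with 20 to 120 N. Pads are 22 mm wide; open, the fingers measure 114 mm over their backs; the gripper's body (76 mm by 85 mm) begins 54 mm behind the grasp point. The pads swing forward as they close: fully open they stand 13 mm farther back than shut.
Start: joints at [1.493, 0.385, 0.008, 0, -1.194, -0.259], TCP at [206.51, 589.875, 231.312] pointing down, gripper open.
Joint ranges: [-3.14, 3.14], [-1.21, 2.06], [-1.07, 1.41], [-3.16, 2.05], [-2.99, -0.16], [-3.1, 3.1]. Speed limits (rad/s): [2.79, 2.79, 3.14, 3.14, 3.14, 3.14].

INTERFACE

Orientations are given as a rotation vector (axis times angle).
In Python, from workcell import observe, grab_frame, calibration, job_done, search_frame, pinpoint gives the robot as it stands. The module is installed in compiled form; this text tells all that it offers.
- The arm moves only by the shell command python3 -m crank 'ROWS' [OPENING] [FORCE]. ROWS is JSON, a list of rows, each a list of 2 entries, a list of its own where there are three numbers: the shift along the tool's x, y, z in mm, then the turn about the tool's z in degrees. A call has exactly 5 rows; each row is the pose to reach, as a shift and turn from the pose commanded when the call began, along the tool's axes at that moment; what a row does not reach only later rows make up. A row lasts 1/10 s, in which the tool goes at most 50 mm and 8.59 degrees, less where a joint would pass 70% of its speed; a pose out of reach is approached as far as the arm can. A call with a gripper value outside its range is refused whole. OPENING is the finger opening in mm, from 0 to 85.4, set as the call begins (- or left out, the last holds). The fingers move at their own pace and stop on an object; FORCE is the grip in N (left out, the last holds). Time passes only in rows, so rows that repeat a pose let the fingers close, or fill a call up. It gives the time, the measured TCP pose, the force, the opening and the grip force at its end, in the units of the state.
- observe(): the state, without advancing time (a new reading comes with each control period).
- grab_frame(name): name is "side" or "top" or "wrist"; returns (picture, depth): 384x512x3 uint8, blue, green, red; 384x512 float32, mm along the optical axis (not along the pixel's ray), 0 where there is no reading.
- calibration(name): a dict with "camera_matrix" (3x3 intrinsics, pixels), "position" and "rotation" of the camera in the world. Camera axes: x right, y down, z forward; pixel columns grow to the right and rows downward; lengths in mm; the calibration is good to about 2 mm. A picture is of the moment at which its call begins: read the wrist's pose just before it. calibration takes no time and is no camera call; for the wrist camera it gives the pose at the moment of the call.
- job_done(): hands the job in; it is judged then, once.
Trained networks look in the newest picture that a camera, given by its name, has taken for a name from the list of things; names that differ only in an ending like _2 or _b are one class to them, and where a whole thing is asked for, a point or a joint stands for the part that bears it (a point fixed in the world has none). Each returns a list of dicts, best first, with "score" (0 to 1); they miss things now and then, are a little off and sometimes report something else, mostly with a low value. They report only what shows in the picture. A call takes as long as a camera call. They do not tell look-alikes from the thing itself.
- search_frame(camera, label): "centre" ([x, y, z] in mm, in world coordinates, good to about 4 mm: the middle of the surface that is visible of it).
- pinpoint(camera, label): "centre" ([x, y, z] in mm, in world coordinates, good to about 4 mm: a listed point, or the origin of a listed thing).
The state is a dict: "time": time; "q": joint angles; "joint_velocities": joint speeds; "joint_torque": joint torques, N m; "tcp_pos": TCP position; "tcp_rot": TCP orientation; "wrist_force": force on the tool from outside, world axes, zero at the start; "wrist_torque": the same for the moment, N m; "grip_width": finger opening in mm; "grasp_force": force on a finger pad.
Only numpy, scipy, OpenCV 4.12 (cv2) and the standard library are available. Lean on these libraries where they do the work, as an engineer would, in place of code of your own. Each camera call takes 0.05 s, during which the arm holds its last target. There are 200 camera calls.

## Working session

There is one attempt and no reset: what is moved stays moved. The work goes in short steps, Python scripts to look and compute and a shell command to move; the robot and the scene stay as the last step left them, time stands still between calls to the robot, and variables do not carry over. Pictures are saved under pics/ and viewed, at most 10 in all, crops included, and the job is handed in when it is done.

```bash
mkdir -p pics
python3 - <<'E'
from workcell import *
import cv2,numpy as np
s=observe();print(s)
for c in("top","side"):
    p,d=grab_frame(c);cv2.imwrite(f"pics/{c}0.png",p);np.save(f"{c}_d.npy",d)
    k=calibration(c);print(c,k["position"])
    for l in("controller","dial_grip","dial_tip","index_mark","mast_top","lid","lid_knob","tray_floor","unit","bulb_a","headlamp","bowl"):
        print(l,[(np.round(r["centre"]).tolist(),round(r["score"],2)) for r in pinpoint(c,l)])
E
```

```text
{'time': 0.0, 'q': array([ 1.49258129e+00,  3.85562928e-01,  6.62301909e-03, -5.20074626e-04,
       -1.19400349e+00, -2.58611009e-01]), 'joint_velocities': array([-0.00120298,  0.00017033, -0.00053837, -0.00034899,  0.00189731,
       -0.00018746]), 'joint_torque': array([-2.97968199e-04, -3.92282903e+01,  1.88402277e+01,  4.18622553e+00,
       -4.59313320e-03,  9.82347856e-07]), 'tcp_pos': array([206.33463892, 589.33422259, 230.21351639]), 'tcp_rot': array([ 3.09494390e+00, -5.26518782e-01, -4.52109462e-04]), 'wrist_force': array([0.82148226, 0.30170796, 0.87531058]), 'wrist_torque': array([-0.02761306, -0.00661477, -0.041078  ]), 'grasp_force': 0.0, 'grip_width': 85.571385841616}
top [ 325.91336169  -44.69734905 1292.39020803]
controller [([525.0, 250.0, -2.0], 0.29)]
dial_grip []
dial_tip [([532.0, 248.0, 8.0], 0.34)]
index_mark []
mast_top [([628.0, -236.0, 182.0], 0.67)]
lid [([310.0, -268.0, -0.0], 0.85), ([249.0, -438.0, 2.0], 0.78), ([529.0, -264.0, 46.0], 0.63)]
lid_knob [([242.0, -445.0, 82.0], 0.93), ([311.0, -266.0, 83.0], 0.65), ([532.0, -261.0, 135.0], 0.57), ([747.0,
[... 280 characters left out ...]
.0, 172.0], 0.86)]
side [  331.15007466 -1091.61045397   956.10259401]
controller [([526.0, -260.0, -2.0], 0.81), ([469.0, 13.0, -0.0], 0.44), ([525.0, 252.0, 3.0], 0.38)]
dial_grip []
dial_tip []
index_mark []
mast_top []
lid [([313.0, -268.0, -2.0], 0.79), ([526.0, -263.0, 48.0], 0.78), ([244.0, -436.0, -1.0], 0.59)]
lid_knob [([524.0, -265.0, 133.0], 0.8), ([244.0, -442.0, 78.0], 0.78), ([308.0, -265.0, 85.0], 0.6)]
tray_floor [([525.0, 254.0, 0.0], 0.64)]
unit [([523.0, 248.0, 0.0], 0.81)]
bulb_a [([725.0, -319.0, -2.0], 0.9), ([770.0, 10.0, 1.0], 0.61), ([672.0, -109.0, 4.0], 0.58), ([523.0, -266.0, 49.0], 0.29)]
headlamp [([466.0, 17.0, -2.0], 0.89)]
bowl [([747.0, 220.0, 168.0], 0.6)]
```

View pics/top0.png

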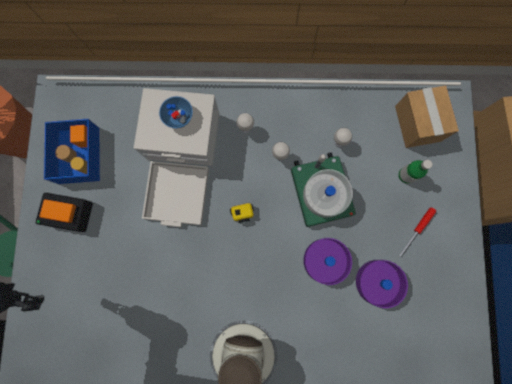

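View pics/side0.png

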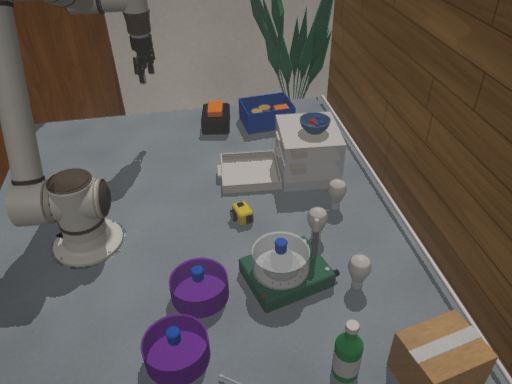

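The top view shows the clear cover on the green controller at px (327,192) with the mast at (322,160). The purple decoys are at (327,261) and (381,284), and the tray is at (176,193). The side view agrees with this. So the cover's axis is about (527,-263), the mast direction about 0.26 rad, and the tray centre about (528,251). I'll go above the cover.

```bash
python3 -m crank '[[[0,0,-30],-6],[[0,0,-60],-12],[[0,0,-90],-19.3],[[0,0,-90],-19.3],[[0,0,-90],-19.3]]'
python3 -m crank '[[[10,40,0],0],[[25,85,0],0],[[42,130,0],0],[[60,172,0],0],[[80,213,0],0]]'
python3 -m crank '[[[15,43,0],0],[[30,85,0],0],[[45,130,0],0],[[60,172,0],0],[[80,213,0],0]]'
python3 -m crank '[[[15,43,0],0],[[30,85,0],0],[[45,130,0],0],[[60,172,0],0],[[80,213,0],0]]'
python3 -m crank '[[[15,43,0],0],[[30,85,0],0],[[45,130,0],0],[[60,172,0],0],[[80,213,0],0]]'
python3 -m crank '[[[0,0,0],0],[[0,0,0],0],[[0,0,0],0],[[0,0,0],0],[[0,0,0],0]]'
cat > look.py <<'E'
from workcell import *
import cv2,numpy as np,sys
from scipy.spatial.transform import Rotation as R
def look(name,labels,cam="wrist"):
    s=observe();print("tcp",s["tcp_pos"].round(1),"x-yaw",np.degrees(np.arctan2(*R.from_rotvec(s["tcp_rot"]).as_matrix()[[1,0],0])).round(1),"q",s["q"].round(2),"t",s["time"],"F",s["wrist_force"].round(1))
    k=calibration(cam);p,d=grab_frame(cam);cv2.imwrite(f"pics/{name}.png",p);np.savez(f"{name}.npz",d=d,p=p,K=k["camera_matrix"],P=k["position"],R=k["rotation"])
    for l in labels: print(l,[(r["centre"].round(0).tolist() if hasattr(r["centre"],"round") else np.round(r["centre"]).tolist(),round(r["score"],2)) for r in pinpoint(cam,l)])
if __name__=="__main__": look(sys.argv[1],sys.argv[3:],sys.argv[2])
E
python3 look.py w1 wrist lid lid_knob mast_top index_mark dial_tip controller
```

```text
time: 1.8
tcp_pos: [206.4, 590.0, 322.0]
tcp_rot: [-3.14, 0.001, 0.0]
wrist_force: [0.8, 0.7, -0.5]
grip_width: 85.4
grasp_force: 0.0
time: 2.3
tcp_pos: [286.4, 374.4, 320.1]
tcp_rot: [3.139, 0.0, -0.002]
wrist_force: [1.0, -0.2, -0.0]
grip_width: 85.4
grasp_force: 0.0
time: 2.8
tcp_pos: [365.9, 161.6, 320.4]
tcp_rot: [3.141, 0.001, -0.002]
wrist_force: [0.1, 0.6, 1.0]
grip_width: 85.8
grasp_force: 0.0
time: 3.3
tcp_pos: [445.8, -51.1, 320.4]
tcp_rot: [-3.141, 0.001, 0.003]
wrist_force: [0.8, 1.3, 1.2]
grip_width: 85.8
grasp_force: 0.0
time: 3.8
tcp_pos: [526.0, -264.0, 319.9]
tcp_rot: [-3.141, 0.002, 0.004]
wrist_force: [1.2, 0.3, 0.3]
grip_width: 85.5
grasp_force: 0.0
time: 4.3
tcp_pos: [526.4, -261.1, 322.0]
tcp_rot: [3.141, 0.002, 0.001]
wrist_force: [0.3, -0.3, -0.0]
grip_width: 85.1
grasp_force: 0.0
tcp [ 526.4 -261.1  322. ] x-yaw 0.1 q [-0.19  0.27  0.07 -0.   -1.37  1.76] t 4.3 F [ 0.3 -0.3 -0. ]
lid [([309.0, -273.0, -2.0], 0.89), ([528.0, -264.0, 52.0], 0.84), ([246.0, -440.0, 0.0], 0.6)]
lid_knob [([307.0, -268.0, 83.0], 0.97), ([529.0, -261.0, 133.0], 0.96)]
mast_top [([626.0, -236.0, 177.0], 0.73)]
index_mark []
dial_tip [([468.0, 15.0, -0.0], 0.36)]
controller []
```

View wrist.

View pics/w1.png

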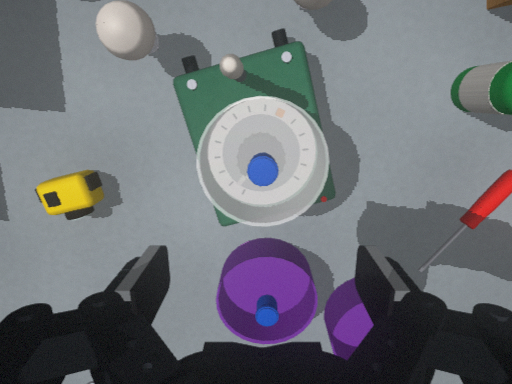

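The wrist view shows the knob at px (262,170), the mast cap at (231,66) and the orange marker through the cover at about (280,113). Next I'll compute these positions and the camera's offset, because the camera may be what gets in the mast's way.

```bash
cat > geo.py <<'E'
import numpy as np
def at(n,u,v,z):
    "point where pixel ray meets the height z"
    f=np.load(n+".npz");r=f["R"]@np.linalg.inv(f["K"])@[u,v,1];return f["P"]+r*(z-f["P"][2])/r[2]
E
python3 - <<'E'
from geo import *
import cv2
f=np.load("w1.npz");print("cam",f["P"])
p=f["p"];h=cv2.cvtColor(p,cv2.COLOR_BGR2HSV)
m=cv2.inRange(h,(100,150,60),(125,255,255))
n,l,s,c=cv2.connectedComponentsWithStats(m)
for i in range(1,n):
    if s[i,4]>100: print(s[i],c[i])
m=cv2.inRange(h,(5,40,100),(20,255,255));n,l,s,c=cv2.connectedComponentsWithStats(m)
for i in range(1,n):
    if s[i,4]>20: print("or",s[i],c[i])
a=at("w1",262,170,148);print("knob",a)
k=at("w1",280,113,56);print("mark",k,np.linalg.norm((k-a)[:2]),np.arctan2(*(k-a)[[1,0]]))
k=at("w1",231,66,180);print("mast",k,np.linalg.norm((k-a)[:2]),np.arctan2(*(k-a)[[1,0]]))
E
```

```text
cam [ 598.22501799 -260.7876761   464.60405394]
[248 156  30  30 701] [262.27532097 170.39657632]
[255 295  24  31 564] [266.43262411 311.08687943]
or [487   0  14   9  69] [491.52173913   2.7826087 ]
or [276 108   9   9  48] [279.89583333 112.22916667]Traceback (most recent call last):
  File "<stdin>", line 12, in <module>
  File "geo.py", line 4, in at
    f=np.load(n+".npz");r=f["R"]@np.linalg.inv(f["K"])@[u,v,1];return f["P"]+r*(z-f["P"][2])/r[2]
                                                                                             ~^^^
IndexError: invalid index to scalar variable.
```

```bash
cat > geo.py <<'E'
import numpy as np
from scipy.spatial.transform import Rotation
def at(n,u,v,z):
    "point where pixel ray meets the height z"
    f=np.load(n+".npz");R=f["R"]; R=R if R.shape==(3,3) else Rotation.from_rotvec(R).as_matrix()
    r=R@np.linalg.inv(f["K"])@[u,v,1];return f["P"]+r*(z-f["P"][2])/r[2]
def rel(n,a,t): d=(t-a)[:2];print(n,t.round(1),"r",np.hypot(*d).round(1),"ang",np.arctan2(d[1],d[0]).round(3))
E
python3 - <<'E'
from geo import *
a=at("w1",262.3,170.4,148);print("knob",a)
rel("mark",a,at("w1",280,112.5,56));rel("mast",a,at("w1",231,66,180))
E
```

```text
knob [ 526.68492767 -261.5469443   148.        ]
mark [ 580.  -283.7   56. ] r 57.8 ang -0.394
mast [ 623.3 -235.1  180. ] r 100.2 ang 0.268
```

```bash
python3 -m crank '[[[0,0,40],0],[[0,0,80],0],[[0,1,120],0],[[0,1,150],0],[[0,1,165],0]]' 60 30
python3 -m crank '[[[0,0,15],0],[[0,0,28],0],[[0,0,37],0],[[0,0,41],0],[[0,0,41],0]]' 60
python3 -m crank '[[[0,0,0],0],[[0,0,0],0],[[0,0,0],0],[[0,0,0],0],[[0,0,0],0]]' 0 30
python3 -m crank '[[[0,0,0],0],[[0,0,0],0],[[0,0,0],0],[[0,0,0],0],[[0,0,0],0]]'
```

```text
time: 5.15
tcp_pos: [524.8, -262.6, 152.9]
tcp_rot: [-3.14, 0.001, 0.008]
wrist_force: [-0.3, -0.3, 0.8]
grip_width: 60.0
grasp_force: 0.0
time: 5.65
tcp_pos: [526.5, -263.1, 115.0]
tcp_rot: [-3.142, -0.0, 0.001]
wrist_force: [-0.2, -0.7, -0.1]
grip_width: 60.0
grasp_force: 0.0
time: 6.15
tcp_pos: [527.2, -263.2, 116.3]
tcp_rot: [3.141, 0.001, 0.003]
wrist_force: [0.0, 0.8, 4.3]
grip_width: 29.3
grasp_force: 29.9
time: 6.65
tcp_pos: [527.2, -263.2, 116.3]
tcp_rot: [3.141, 0.001, 0.003]
wrist_force: [-1.1, 1.0, 6.4]
grip_width: 29.2
grasp_force: 30.0
```

```bash
python3 -m crank '[[[0,0,-3],0],[[0,0,-10],0],[[0,0,-20],0],[[0,0,-32],0],[[0,0,-45],0]]' - 45
python3 -m crank '[[[0,0,-18],0],[[0,0,-38],0],[[0,0,-60],0],[[0,0,-82],0],[[0,0,-95],0]]'
python3 -m crank '[[[-3,-10,0],0],[[-7,-25,0],0],[[-11,-45,0],0],[[-15,-70,0],0],[[-18,-95,0],0]]'
python3 -m crank '[[[0,-26,0],0],[[0,-54,0],0],[[0,-82,0],0],[[0,-110,0],0],[[0,-138,0],0]]'
python3 -m crank '[[[0,-28,0],0],[[0,-56,0],0],[[0,-82,0],0],[[0,-105,0],0],[[0,-125,0],0]]'
python3 -m crank '[[[0,-18,0],0],[[0,-34,0],0],[[0,-45,0],0],[[0,-52,0],0],[[0,-55,0],0]]'
python3 look.py t1 top tray_floor lid_knob unit
```

```text
time: 7.15
tcp_pos: [526.5, -263.2, 161.4]
tcp_rot: [3.142, -0.0, 0.0]
wrist_force: [-0.2, -0.2, -1.0]
grip_width: 29.1
grasp_force: 44.4
time: 7.65
tcp_pos: [527.2, -263.4, 258.5]
tcp_rot: [3.14, 0.0, 0.006]
wrist_force: [-0.5, 0.0, -1.4]
grip_width: 28.6
grasp_force: 44.4
time: 8.15
tcp_pos: [506.8, -166.2, 253.7]
tcp_rot: [-3.141, 0.0, 0.005]
wrist_force: [-0.3, -1.0, -1.3]
grip_width: 28.9
grasp_force: 44.4
time: 8.65
tcp_pos: [506.7, -28.2, 253.8]
tcp_rot: [3.142, 0.001, -0.005]
wrist_force: [1.6, -0.2, -1.4]
grip_width: 28.9
grasp_force: 44.4
time: 9.15
tcp_pos: [506.6, 96.5, 253.8]
tcp_rot: [3.141, 0.002, -0.005]
wrist_force: [-0.5, 0.2, -0.4]
grip_width: 28.7
grasp_force: 44.5
time: 9.65
tcp_pos: [508.3, 150.4, 255.0]
tcp_rot: [3.141, 0.001, -0.001]
wrist_force: [-0.5, -0.4, -1.2]
grip_width: 28.7
grasp_force: 44.5
tcp [508.3 150.4 255. ] x-yaw 0.0 q [ 0.59  0.21 -0.18 -0.   -1.18  0.98] t 9.65 F [-0.5 -0.4 -1.2]
tray_floor [([531.0, 250.0, 3.0], 0.7)]
lid_knob [([244.0, -446.0, 84.0], 0.84), ([311.0, -267.0, 83.0], 0.81), ([508.0, 148.0, 272.0], 0.73), ([462.0, 18.0, -2.0], 0.2)]
unit [([524.0, 251.0, -0.0], 0.89)]
```

View pics/t1.png

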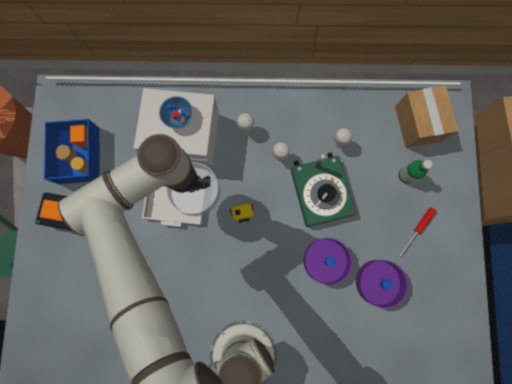

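The top view shows the cover held level at px (192,188) and the dial uncovered at (325,194). I'll check the tray centre from its outline in the first top picture.

Run:
```python
from geo import *
import cv2
p=cv2.imread("pics/top0.png");c=p[150:240,130:225]
cv2.imwrite("pics/tray.png",cv2.resize(c,None,fx=6,fy=6,interpolation=cv2.INTER_CUBIC))
for uv in((151,163),(207,168),(201,226),(143,218)): print(at("t1",*uv,32).round(1))
```

```text
[626.8 338.5  32. ]
[613.  142.6  32. ]
[412.6 154.   32. ]
[435.  352.5  32. ]
```

View pics/tray.png

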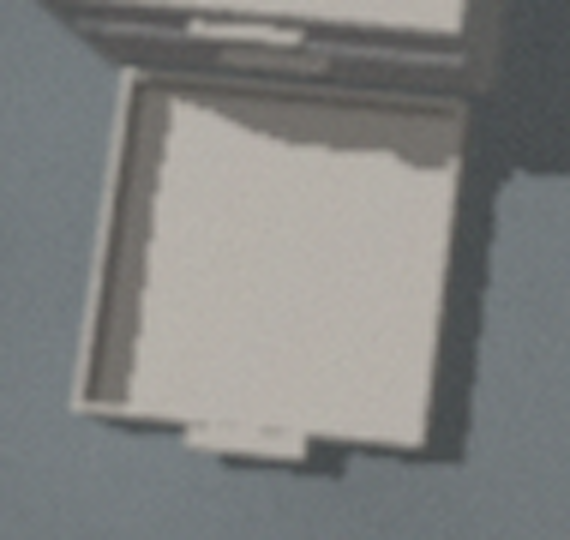

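The crop shows the tray rim corners at full-picture px (151,161), (142,218), (201,224) and (208,166). That puts the centre at about (527,249), matching the network.

```bash
python3 -m crank '[[[2,-12,0],0],[[7,-40,0],0],[[13,-72,0],0],[[17,-92,0],0],[[19,-100,0],0]]'
python3 -m crank '[[[0,0,10],0],[[0,0,35],0],[[0,0,65],0],[[0,0,95],0],[[0,0,115],0]]'
python3 -m crank '[[[0,0,18],0],[[0,0,33],0],[[0,0,45],0],[[0,0,53],0],[[0,0,58],0]]'
python3 -m crank '[[[0,0,2],0],[[0,0,4],0],[[0,0,6],0],[[0,0,8],0],[[0,0,10],0]]'
python3 -m crank '[[[0,0,0],0],[[0,0,0],0],[[0,0,0],0],[[0,0,0],0],[[0,0,0],0]]'
```

```text
time: 10.35
tcp_pos: [527.8, 251.8, 254.8]
tcp_rot: [3.141, 0.002, -0.001]
wrist_force: [0.2, -0.3, -1.1]
grip_width: 29.2
grasp_force: 44.5
time: 10.85
tcp_pos: [526.0, 247.8, 137.5]
tcp_rot: [3.139, -0.002, -0.006]
wrist_force: [0.4, 0.4, -1.4]
grip_width: 28.7
grasp_force: 44.6
time: 11.35
tcp_pos: [527.4, 249.3, 81.7]
tcp_rot: [3.141, -0.001, -0.001]
wrist_force: [-0.4, 0.0, -0.5]
grip_width: 29.1
grasp_force: 44.6
time: 11.85
tcp_pos: [527.6, 250.0, 72.5]
tcp_rot: [-3.141, -0.0, -0.001]
wrist_force: [0.3, -0.4, -1.7]
grip_width: 28.8
grasp_force: 44.6
time: 12.35
tcp_pos: [527.6, 249.9, 72.4]
tcp_rot: [-3.142, -0.0, -0.0]
wrist_force: [-0.4, 0.3, -0.6]
grip_width: 28.7
grasp_force: 44.6
```

```bash
python3 -m crank '[[[0,0,0.5],0],[[0,0,1],0],[[0,0,1.5],0],[[0,0,2],0],[[0,0,2]  ,0]]'
python3 -m crank '[[[0,0,0],0],[[0,0,0],0],[[0,0,0],0],[[0,0,0],0],[[0,0,0],0]]'
```

```text
time: 12.85
tcp_pos: [527.5, 249.9, 71.3]
tcp_rot: [3.142, 0.0, 0.0]
wrist_force: [-3.4, -0.7, 6.0]
grip_width: 28.9
grasp_force: 45.2
time: 13.35
tcp_pos: [527.5, 249.9, 71.3]
tcp_rot: [-3.142, -0.0, -0.0]
wrist_force: [-3.1, 0.4, 5.4]
grip_width: 29.1
grasp_force: 45.2
```

```bash
python3 -m crank '[[[0,0,0],0],[[0,0,0],0],[[0,0,0],0],[[0,0,0],0],[[0,0,0],0]]' 60
python3 -m crank '[[[0,0,-10],0],[[0,0,-40],0],[[0,0,-80],0],[[0,0,-120],0],[[0,0,-160],0]]'
python3 -m crank '[[[0,20,-30],0],[[0,50,-60],0],[[0,90,-80],0],[[0,135,-90],0],[[0,182,-90],0]]'
python3 -m crank '[[[0,46,0],0],[[0,92,0],0],[[0,138,0],0],[[0,184,0],0],[[0,225,0],0]]'
python3 -m crank '[[[0,40,0],0],[[0,75,0],0],[[0,95,0],0],[[0,105,0],0],[[0,105,0],0]]'
python3 look.py w2 wrist dial_grip dial_tip index_mark mast_top
python3 look.py t2 top lid tray_floor
python3 look.py s2 side lid lid_knob tray_floor
```

```text
time: 13.85
tcp_pos: [527.5, 249.9, 70.2]
tcp_rot: [3.141, 0.0, -0.0]
wrist_force: [-0.5, 0.7, 0.3]
grip_width: 59.8
grasp_force: 0.0
time: 14.35
tcp_pos: [527.4, 249.7, 232.8]
tcp_rot: [-3.141, -0.0, -0.001]
wrist_force: [0.8, 0.7, -0.0]
grip_width: 59.8
grasp_force: 0.0
time: 14.85
tcp_pos: [527.9, 66.7, 323.5]
tcp_rot: [-3.14, -0.002, -0.008]
wrist_force: [-0.1, -0.3, 0.2]
grip_width: 60.3
grasp_force: 0.0
time: 15.35
tcp_pos: [527.0, -159.2, 321.4]
tcp_rot: [3.141, -0.001, 0.002]
wrist_force: [1.1, 0.8, -0.1]
grip_width: 60.3
grasp_force: 0.0
time: 15.85
tcp_pos: [527.3, -262.9, 320.5]
tcp_rot: [-3.142, 0.003, -0.0]
wrist_force: [-0.3, 1.3, -0.3]
grip_width: 59.8
grasp_force: 0.0
tcp [ 527.3 -262.9  320.5] x-yaw -0.1 q [-0.19  0.28  0.07 -0.   -1.37  1.76] t 15.85 F [-0.3  1.3 -0.3]
dial_grip [([532.0, -259.0, 85.0], 0.86)]
dial_tip []
index_mark [([576.0, -278.0, 56.0], 0.6)]
mast_top [([628.0, -234.0, 174.0], 0.72), ([487.0, -224.0, 61.0], 0.48)]
tcp [ 527.7 -261.   320.7] x-yaw 0.1 q [-0.18  0.28  0.07 -0.   -1.37  1.76] t 16.1 F [-0.4  0.8  0.2]
lid [([248.0, -438.0, 3.0], 0.68), ([527.0, 246.0, 6.0], 0.58), ([310.0, -270.0, 1.0], 0.55)]
tray_floor [([773.0, 10.0, 5.0], 0.61)]
tcp [ 527.7 -261.3  320.5] x-yaw 0.1 q [-0.18  0.28  0.07 -0.   -1.37  1.76] t 16.25 F [0.6 0.8 0. ]
lid [([310.0, -271.0, -2.0], 0.74), ([245.0, -438.0, 1.0], 0.72), ([528.0, 245.0, 5.0], 0.6)]
lid_knob [([525.0, 248.0, 85.0], 0.98), ([311.0, -268.0, 83.0], 0.81), ([248.0, -441.0, 81.0], 0.66)]
tray_floor []
```

View pics/w2.png

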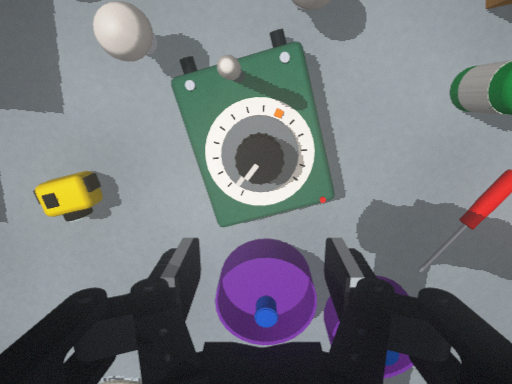

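View pics/s2.png

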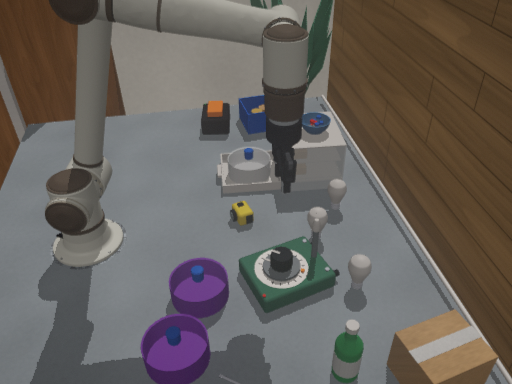

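The cover sits flat in the tray (side px (249,165)). In the wrist view the pointer runs from (257,167) to about (238,185), and the marker is at (279,113).

Run:
```python
from geo import *
a=at("w2",259.5,159,101);print("grip top",a)
a=np.array([527.,-262.5,0])
for uv in((238,186),(241,182),(256,168)): rel("ptr",a,at("w2",*uv,61))
rel("mark",a,at("w2",279,113.5,56));rel("mast",a,at("w2",229,68,180))
```

```text
grip top [ 530.64243089 -260.20093056  101.        ]
ptr [ 487.1 -231.5   61. ] r 50.5 ang 2.481
ptr [ 492.6 -235.6   61. ] r 43.7 ang 2.478
ptr [ 511.3 -255.3   61. ] r 17.3 ang 2.714
mark [ 579.5 -284.4   56. ] r 56.9 ang -0.395
mast [ 622.5 -235.6  180. ] r 99.2 ang 0.274
```

```bash
python3 -m crank '[[[1,0,0],8],[[1,0,0],16],[[1,0,0],24],[[1,0,0],32],[[1,0,0],40]]' 85
python3 -m crank '[[[0,0,0],8],[[0,0,0],16],[[0,0,0],24],[[0,0,0],32],[[0,0,0],40]]'
python3 -m crank '[[[0,0,20],8],[[0,0,40],16],[[0,0,60],24],[[0,0,80],32],[[0,0,100],35]]'
python3 -m crank '[[[0,0,20],0],[[0,0,40],0],[[0,0,55],0],[[0,0,62],0],[[0,0,65],0]]'
python3 look.py w3 wrist dial_grip dial_tip index_mark mast_top
```

```text
time: 16.95
tcp_pos: [528.6, -262.1, 320.3]
tcp_rot: [-2.949, 1.083, 0.0]
wrist_force: [0.5, -0.8, -0.2]
grip_width: 84.9
grasp_force: 0.0
time: 17.45
tcp_pos: [528.5, -262.1, 320.3]
tcp_rot: [2.401, -2.026, -0.0]
wrist_force: [0.6, 0.5, -1.1]
grip_width: 84.8
grasp_force: 0.0
time: 17.95
tcp_pos: [528.5, -262.1, 219.6]
tcp_rot: [-1.683, 2.653, -0.0]
wrist_force: [-0.3, 0.3, -0.9]
grip_width: 84.9
grasp_force: 0.0
time: 18.45
tcp_pos: [528.4, -262.1, 154.7]
tcp_rot: [1.688, -2.649, -0.001]
wrist_force: [-0.5, 0.3, 0.8]
grip_width: 84.8
grasp_force: 0.0
tcp [ 528.4 -262.1  154.7] x-yaw -115.0 q [-0.19  0.39 -0.19  0.   -0.99 -0.25] t 18.45 F [-0.5  0.3  0.8]
dial_grip []
dial_tip [([486.0, -225.0, 60.0], 0.79)]
index_mark [([574.0, -276.0, 56.0], 0.67)]
mast_top []
```

View pics/w3.png

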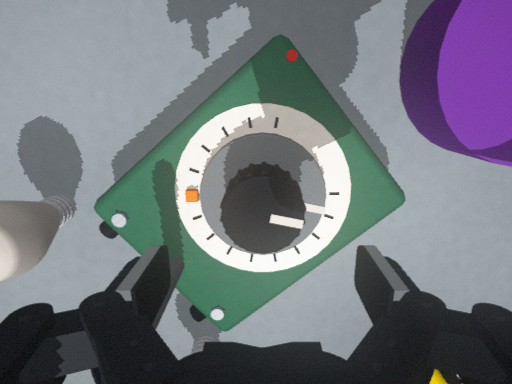

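The close view shows the dial ring centred at about px (263,188), the pointer's rim end at about (325,210) and the marker at (192,196).

Run:
```python
from geo import *
for z in(51,56,61): print(z,at("w3",263.3,188,z))
print("griptop",at("w3",263,211,101))
for ax in ((529,-261),(529,-263.)):
    a=np.array([*ax,0.])
    rel("ptr",a,at("w3",325,210,61));rel("mark",a,at("w3",192,196,56))
```

```text
51 [ 525.53322229 -263.87311414   51.        ]
56 [ 524.95546983 -265.17314428   56.        ]
61 [ 524.37771737 -266.47317443   61.        ]
griptop [ 526.5555815  -262.69642552  101.        ]
ptr [ 487.8 -229.5   61. ] r 51.9 ang 2.489
mark [ 579.2 -283.2   56. ] r 54.9 ang -0.415
ptr [ 487.8 -229.5   61. ] r 53.2 ang 2.459
mark [ 579.2 -283.2   56. ] r 54.1 ang -0.382
```

```bash
python3 -m crank '[[[0,0,25],0],[[0,0,50],0],[[0,0,72],0],[[0,0,84],0],[[0,0,89],0]]'
python3 -m crank '[[[0,0,0],0],[[0,0,0],0],[[0,0,0],0],[[0,0,0],0],[[0,0,0],0]]' 0 60
python3 -m crank '[[[0,0,0],4],[[0,0,0],11],[[0,0,0],18],[[0,0,0],25],[[0,0,0],32]]'
```

```text
time: 19.2
tcp_pos: [528.3, -262.1, 65.6]
tcp_rot: [1.688, -2.649, -0.001]
wrist_force: [1.0, 0.1, 0.0]
grip_width: 85.2
grasp_force: 0.0
time: 19.7
tcp_pos: [528.1, -261.9, 67.9]
tcp_rot: [1.688, -2.649, -0.0]
wrist_force: [-2.7, 2.6, 5.1]
grip_width: 54.6
grasp_force: 64.2
time: 20.2
tcp_pos: [527.1, -261.1, 67.9]
tcp_rot: [0.885, -3.012, -0.003]
wrist_force: [-5.5, 7.5, 8.8]
grip_width: 54.5
grasp_force: 64.7
```

```bash
python3 -m crank '[[[0,0,0],7],[[0,0,0],14],[[0,0,0],21],[[0,0,0],28],[[0,0,0],35]]'
python3 -m crank '[[[0,0,0],5],[[0,0,0],10],[[0,0,0],15],[[0,0,0],18],[[0,0,0],18]]'
python3 -m crank '[[[0,0,0],0],[[0,0,0],0],[[0,0,-5],0],[[0,0,-20],0],[[0,0,-45],0]]' 85
python3 -m crank '[[[0,0,-10],-8],[[0,0,-25],-16],[[0,0,-40],-24],[[0,0,-45],-32],[[0,0,-45],-40]]'
python3 -m crank '[[[0,0,0],-8],[[0,0,0],-16],[[0,0,0],-24],[[0,0,0],-32],[[0,0,0],-40]]'
python3 look.py w4 wrist dial_tip index_mark
```

```text
time: 20.7
tcp_pos: [526.6, -259.7, 67.9]
tcp_rot: [-0.062, -3.137, -0.005]
wrist_force: [-7.0, 13.1, 11.7]
grip_width: 54.9
grasp_force: 65.0
time: 21.2
tcp_pos: [526.8, -258.9, 67.9]
tcp_rot: [-0.546, -3.09, -0.005]
wrist_force: [-6.2, 15.0, 11.3]
grip_width: 54.8
grasp_force: 64.9
time: 21.7
tcp_pos: [527.7, -262.3, 110.6]
tcp_rot: [-0.546, -3.091, -0.0]
wrist_force: [-0.1, -0.6, 0.5]
grip_width: 85.0
grasp_force: 0.0
time: 22.2
tcp_pos: [529.5, -262.9, 158.2]
tcp_rot: [-0.553, 3.089, -0.003]
wrist_force: [-0.2, 0.3, 0.5]
grip_width: 85.0
grasp_force: 0.0
time: 22.7
tcp_pos: [528.8, -262.7, 156.8]
tcp_rot: [-1.578, 2.716, -0.002]
wrist_force: [-0.4, 0.7, 0.3]
grip_width: 85.2
grasp_force: 0.0
tcp [ 528.8 -262.7  156.8] x-yaw -119.7 q [-0.19  0.39 -0.19  0.   -1.   -0.33] t 22.7 F [-0.4  0.7  0.3]
dial_tip [([552.0, -217.0, 58.0], 0.68)]
index_mark [([574.0, -276.0, 55.0], 0.48)]
```

View pics/w4.png

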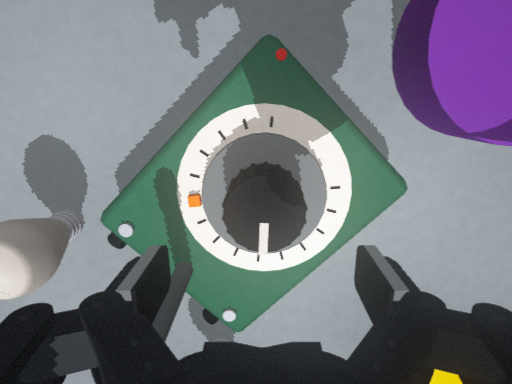

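Run:
```python
from geo import *
for ax in ((529,-260),(528,-262.)):
    a=np.array([*ax,0.])
    rel("ptr61",a,at("w4",263,255,61));rel("mark",a,at("w4",194.5,200.5,56))
    print("line dir on grip top",np.arctan2(*(at("w4",262.7,252,101)-at("w4",264,224,101))[[1,0]]))
    rel("w3ptr",a,at("w3",325,210,61))
print("w3 line dir",np.arctan2(*(at("w3",303,223,101)-at("w3",271,218,101))[[1,0]]))
```

```text
ptr61 [ 553.9 -216.    61. ] r 50.6 ang 1.057
mark [ 579.1 -283.4   56. ] r 55.3 ang -0.438
line dir on grip top 1.0114953038944816
w3ptr [ 487.8 -229.5   61. ] r 51.3 ang 2.504
ptr61 [ 553.9 -216.    61. ] r 52.8 ang 1.059
mark [ 579.1 -283.4   56. ] r 55.4 ang -0.397
line dir on grip top 1.0114953038944816
w3ptr [ 487.8 -229.5   61. ] r 51.7 ang 2.461
w3 line dir 2.5400903911595996
```

```bash
python3 -m crank '[[[-2,1,25],0],[[-2,1,50],0],[[-2,1,72],0],[[-2,1,84],0],[[-2,1,88],0]]'
python3 -m crank '[[[0,0,0],0],[[0,0,0],0],[[0,0,0],0],[[0,0,0],0],[[0,0,0],0]]' 0 60
python3 -m crank '[[[0,0,0],4],[[0,0,0],11],[[0,0,0],18],[[0,0,0],25],[[0,0,0],32]]'
python3 -m crank '[[[0,0,0],7],[[0,0,0],14],[[0,0,0],21],[[0,0,0],28],[[0,0,0],35]]'
python3 -m crank '[[[0,0,0],5],[[0,0,0],10],[[0,0,0],14],[[0,0,0],16],[[0,0,0],16]]'
python3 -m crank '[[[0,0,0],0],[[0,0,0],0],[[0,0,-5],0],[[0,0,-20],0],[[0,0,-45],0]]' 85
python3 -m crank '[[[0,0,-25],0],[[0,0,-65],0],[[0,0,-110],0],[[0,0,-140],0],[[0,0,-150],0]]'
python3 look.py w5 wrist dial_tip index_mark
```

```text
time: 23.35
tcp_pos: [528.1, -259.9, 67.1]
tcp_rot: [1.568, -2.72, -0.002]
wrist_force: [-0.5, 0.2, 1.1]
grip_width: 85.2
grasp_force: 0.0
time: 23.85
tcp_pos: [529.0, -259.9, 69.9]
tcp_rot: [-1.57, 2.72, -0.002]
wrist_force: [-2.3, 1.2, 6.7]
grip_width: 54.4
grasp_force: 64.1
time: 24.35
tcp_pos: [528.9, -259.8, 69.9]
tcp_rot: [-0.753, 3.049, -0.001]
wrist_force: [-3.0, 2.4, 5.8]
grip_width: 54.7
grasp_force: 64.2
time: 24.85
tcp_pos: [528.8, -259.6, 69.9]
tcp_rot: [0.198, 3.134, -0.0]
wrist_force: [-2.1, 4.4, 7.3]
grip_width: 54.8
grasp_force: 64.4
time: 25.35
tcp_pos: [528.8, -259.5, 69.9]
tcp_rot: [0.627, 3.078, 0.0]
wrist_force: [-2.2, 3.8, 6.6]
grip_width: 54.7
grasp_force: 64.5
time: 25.85
tcp_pos: [527.7, -259.7, 112.4]
tcp_rot: [-0.626, -3.075, -0.0]
wrist_force: [0.4, -0.1, 0.6]
grip_width: 85.2
grasp_force: 0.0
time: 26.35
tcp_pos: [530.3, -260.7, 268.1]
tcp_rot: [0.624, 3.07, -0.002]
wrist_force: [0.3, -0.2, -0.3]
grip_width: 85.0
grasp_force: 0.0
tcp [ 530.3 -260.7  268.1] x-yaw 157.0 q [-0.18  0.3  -0.03  0.   -1.24 -1.79] t 26.35 F [ 0.3 -0.2 -0.3]
dial_tip [([569.0, -279.0, 60.0], 0.83)]
index_mark [([572.0, -276.0, 55.0], 0.56), ([767.0, 14.0, 4.0], 0.47)]
```

View pics/w5.png

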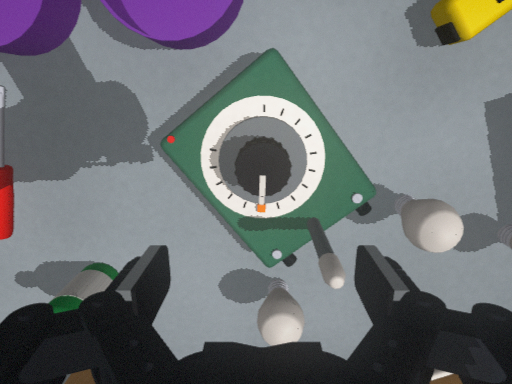

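The pointer (px (263,176) to (262,204)) runs straight to the orange marker at (261,208). A quick numeric check before handing in.

Run:
```python
from geo import *
import cv2
p=np.load("w5.npz")["p"];m=cv2.inRange(cv2.cvtColor(p,cv2.COLOR_BGR2HSV),(5,150,120),(20,255,255));m[:,:200]=0;m[:,320:]=0
y,x=np.nonzero(m);print("mark px",x.mean(),y.mean())
for r in range(176,206,4): 
    g=p[r,250:276].min(1).astype(int);print(r,[250+i for i in range(26) if g[i]>170])
a=np.array([529,-260,0.]);rel("mark",a,at("w5",x.mean(),y.mean(),56));rel("ptr",a,at("w5",262,203,61))
```

```text
mark px 260.94 207.92
176 [260, 261, 262, 263, 264]
180 [260, 261, 262, 263, 264]
184 [260, 261, 262, 263, 264]
188 [260, 261, 262, 263, 264]
192 [260, 261, 262, 263, 264]
196 [259, 260, 264]
200 [259, 260, 261, 262, 263]
204 [250, 251, 252, 253, 254, 255, 261, 262, 266, 267, 268, 269, 270, 271, 272, 273, 274, 275]
mark [ 579.8 -283.4   56. ] r 55.9 ang -0.431
ptr [ 573.  -279.1   61. ] r 48.0 ang -0.41
```

Pointer and marker agree to within about 0.02 rad, roughly 1 mm at the tip. The arm is clear and the cover is down.

```bash
python3 -m crank '[[[0,0,0],0],[[0,0,0],0],[[0,0,0],0],[[0,0,0],0],[[0,0,0],0]]' && python3 -c "
from workcell import *
print(job_done())"
```

```text
time: 27.0
tcp_pos: [528.6, -259.9, 262.9]
tcp_rot: [-0.626, -3.078, -0.0]
wrist_force: [0.2, -0.1, -0.7]
grip_width: 85.1
grasp_force: 0.0
the job is handed in; nothing more can be done
None
```

The job is handed in at 27.0 s, verdict not reported: the cover is flat in the tray within a few mm of centre, the dial pointer is about 1 mm from the orange marker and released, and I saw no contact with the mast or other objects.

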